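Load the balance with the larger hanging check weight

ROBOT

A 6-joint arm with a two-finger parallel gripper is mounted at the origin on a cart in front of the work surface, level with it; the furniture and walls round the work are solid. World frame = base frame: x ahead of the robot, y to its left, z up, the work surface at z = 0. Lengths are in m, angles in rad, forces in N, time in s.
With the tool pointing down it reaches from about 0.325 to 0.775 m from the base axis. Payload 5.5 kg.
Tool frame: the origin (TCP) lies between the finger pads; the fingertips stand 8 mm ahead of it and the grasp point (between the pads) lies 11 mm behind it (tcp_to_tips is the distance from the TCP to the fingertips, in m); z points along the fingers, y is the direction in which the jaws open and shut (so a half turn about z gives the same grasp; the last joint's range is limited). The gripper opens to 88 mm and grips with 3 to 60 N. Pads are 20 mm wide; open, the fingers measure 115 mm over their backs; the gripper's body (75 mm by 178 mm) begins 61 mm behind the grasp point.
Start: joints at [-1.183, 0.091, 1.231, -0, 1.82, -0.057], TCP at [0.258, -0.542, 0.202] pointing down, gripper open.
Joint ranges: [-2.87, 2.87], [-0.86, 2.18], [0.17, 2.46], [-1.51, 4.65], [0.06, 2.69], [-2.65, 2.65]. Speed limits (rad/s): [2.57, 2.57, 3.01, 3.14, 3.14, 3.14].

INTERFACE

Orientations are given as a unit quaternion [w, x, y, z].
In Python, from bench import * gives the robot as it stands. Calls block until the motion is done:
- move_to(position, orientation): joint-space move of the TCP to a pose.
- move_l(position, speed=0.15, orientation=None): straight line of the TCP; orientation=None keeps the orientation; speed is the mean speed in m/s.
- movej(angles): joint-space move.
- gripper_open() and close(): open the fingers fully, or close them until they stop; the grip force is fixed at half the most.
- hold(seconds).
- inverse_kinematics(position, orientation): joint angles nearest the present ones, or None.
- state(): the state.
- get_image(name): name is "scene" or "top" or "wrist"; returns a dict with "frame" (400x640x3 uint8, blue, green, red), "depth" (400x640 float32, m along the optical axis (not along the pixel's ray), 0 where there is no reading), "camera_matrix" (3x3 intrinsics, pixels), "k1" (the pictures are not rectified: a ray, as slopes to the right and down, at radius r is drawn at 1 + k1 r^2 times it, then the intrinsics apply), "view" (4x4, takes a point from world to camera coordinates). Camera axes: x right, y up, looking along -z (the intrinsics and any distortion apply to the point x, -y, -z); pixel columns grow to the right and rows downward; lengths in m; the calibration is good to about 2 mm. A picture is of the moment at which its call begins.
A pose or a line that the arm cannot do raises IKError and nothing moves.
- job_done(): hands the job in, once; it reports no verdict.
The state is a dict: "time": time; "joint_pos": joint angles; "dq": joint speeds; "joint_torque": joint torques, N m; "ee_pos": TCP position; "ee_rot": TCP orientation; "ft_force": force on the tool from outside, world axes, zero at the start; "moment": the same for the moment, N m; "finger_gap": finger opening in m.
Only numpy, scipy, OpenCV 4.12 (cv2) and the standard library are available. Lean on these libraries where they do the work, as an engineer would, in place of code of your own. Each camera call takes 0.05 s, during which the arm holds its last target.

TASK

The balance is due for its check: lift the larger of the two steel weights up and off its hook on the stand, and set it down gently, upright, in the middle of the balance's round pan. Leave the smaller weight hanging on its hook, and do not disturb the blue bottle or the wooden case.

Things in the scene. Friction and masses are not known exactly. Their poses are not given: they have to be found in the camera images.
- large_weight_center (a point): Centre of the larger steel weight (93 mm tall, 0.5 kg), z up: cylinder 50 mm across, 36 high, its foot 46.5 mm below this point; on it a strap stirrup 50 mm wide (y), 12 deep (x), whose flat sides reach from 5 mm below to 46 mm above this point, under a 5 mm crossbar that hangs on the hook. Opening 42 wide, 47 high. Grip across the outer faces of the two sides, astride the hook.
- small_weight_center (a point): Centre (half-way up) of the smaller steel weight, 71 mm tall, 0.2 kg: same form, cylinder 36 mm across and 24 high, stirrup 36 mm wide. It hangs on the other hook and stays there; either weight may be on either hook.
- hook_left (a point): Seat of the stand's +y hook: top of its 8 mm wire where the crossbar rests, 176 mm above the bench. Axes of the stand, z up. The hook comes from the stand 90 mm off at +x and is open to -x; its upturned tip, 19 mm away at -x, rises 18 mm above the seat. So raise a stirrup 18 to 39 mm, then take it off along -x.
- hook_right (a point): The same point of the other hook, 150 mm from the first along the stand's -y. Nothing of the stand is higher than 18 mm above these points. The stand is fixed; its base plate is 170 x 200 x 12 mm; its place and heading vary.
- pan (a point): Centre of the top face of the balance's round steel pan, flat, 128 mm in diameter, 60 mm above the bench. Axes are those of the balance: z up, display and keys toward -x. The balance body (186 x 157 mm, 50 mm high) is fixed; its place and heading vary. The pan does not sink.
- blue_bottle: Bystander: blue bottle with a white cap, 67 mm in diameter, 152 mm tall, standing loose beyond the gap between stand and balance. Origin at the centre of its foot.
- weight_case: Bystander: closed wooden case, 74 x 130 x 43 mm, lying loose on the bench in front of the gap between stand and balance. Origin at the centre of its underside, long side along y.
Mind the look-alikes: they are no part of the job. Leave any pink or purple look-alike of the part that bears large_weight_center alone.

How it is judged:
On the way:
1. the larger weight has been lifted clear of the stand and is carried above the height of the pan (contact force between large_weight and rack below 0.05 N and distance between large_weight_center and hook_left above 0.085 m and distance between large_weight_center and hook_right above 0.085 m and height (world z) of large_weight_center above 0.12 m), for 0.2 s.
At the end, for the whole second after the job is handed in: The larger weight stands still and upright (within 0.1 rad) on the pan, its axis within 35 mm of the pan's centre; the smaller weight still hangs on its hook, within 30 mm of where it was (horizontal distance between large_weight_center and pan below 0.035 m and z of large_weight_center in the frame of pan between 0.04 and 0.052 m and angle between large_weight_center's own z axis and vertical below 0.1 rad and linear speed of large_weight below 0.02 m/s and contact force between large_weight and balance above 1 N and contact force between small_weight and rack above 0.3 N and distance of small_weight_center from where it was at the start of the episode below 0.03 m); the robot touches nothing.
It fails at once if the weight is dropped or rammed on the balance (over 60 N) (contact force between large_weight and balance above 60 N).
It fails at once if the blue bottle is disturbed (moved more than 40 mm) (distance of blue_bottle from where it was at the start of the episode above 0.04 m).
It fails at once if the weight case is disturbed (moved more than 40 mm) (distance of weight_case from where it was at the start of the episode above 0.04 m).
It also fails if it takes over 46 s, if anything falls off the work surface, if the arm or the gripper's body presses on something with over 40 N, if the wrist force passes 120 N, or if a joint passes its speed limit or range.

## Working session

There is one attempt and no reset: what is moved stays moved. The work goes in short steps, each a Python script; the robot and the scene stay as the last script left them, time stands still between calls to the robot, and variables do not carry over. Pictures are saved under pics/ and viewed, and the job is handed in when it is done.

```bash
mkdir -p pics; ls; cat > h.py <<'E'
from bench import *
import numpy as np, cv2
def grab(n,tag):
    im=get_image(n); cv2.imwrite(f'pics/{tag}.png',im['frame']); np.savez(f'pics/{tag}.npz',**{k:im[k] for k in('frame','depth','camera_matrix','k1','view')}); return im
def px2w(im,u,v,d=None):
    K=np.array(im['camera_matrix']);k=float(im['k1']);dist=np.array([k,0,0,0,0.])
    x,y=cv2.undistortPoints(np.array([[[u,v]]],float),K,dist,criteria=(3,50,1e-10))[0,0] if False else cv2.undistortPoints(np.array([[[u,v]]],float),K,dist)[0,0]
    T=np.linalg.inv(np.array(im['view']))
    o=T[:3,3]; r=T[:3,:3]@np.array([x,-y,-1.])
    return o,r   # point at depth d: o+d*r
def atz(im,u,v,z):
    o,r=px2w(im,u,v); return o+r*(z-o[2])/r[2]
def atd(im,u,v,w=1):
    D=im['depth'];p=D[int(v)-w:int(v)+w+1,int(u)-w:int(u)+w+1];p=p[p>0]
    o,r=px2w(im,u,v); return o+r*np.median(p)
def load(tag): return dict(np.load(f'pics/{tag}.npz'))
E
python3 - <<'E'
from h import *
for n in('scene','top','wrist'): 
    im=grab(n,n+'0'); print(n,im['camera_matrix'],im['k1'],np.linalg.inv(im['view'])[:3].round(3))
print(state())
E
```

```text
pics
scene [[397.76965466   0.         321.32911461]
 [  0.         397.76965466 199.63153602]
 [  0.           0.           1.        ]] -0.07764153126209807 [[-0.819  0.25  -0.516  0.066]
 [-0.573 -0.381  0.726  0.691]
 [-0.015  0.89   0.455  0.56 ]]
top [[508.03956203   0.         322.19672578]
 [  0.         508.03956203 191.00738991]
 [  0.           0.           1.        ]] 0.010022405200330157 [[-0.027  0.987 -0.161  0.316]
 [-0.999 -0.031 -0.022 -0.007]
 [-0.027  0.16   0.987  1.602]]
wrist [[304.52431239   0.         317.7774867 ]
 [  0.         304.52431239 204.65649076]
 [  0.           0.           1.        ]] -0.04281496696768769 [[ 0.431  0.874  0.223  0.319]
 [-0.902  0.418  0.106 -0.512]
 [-0.    -0.247  0.969  0.383]]
{'time': 0.15, 'joint_pos': array([-1.18274809e+00,  9.16846153e-02,  1.23159973e+00, -2.49725133e-06,
        1.81978446e+00, -5.67087211e-02]), 'dq': array([ 0.00090139, -0.00063502, -0.00206262,  0.0002159 ,  0.00134469,
       -0.00032429]), 'joint_torque': array([ 2.44295174e-03, -4.47045279e+01, -4.06908238e+01,  6.99129445e-02,
        2.74325581e-02, -1.13410547e-04]), 'ee_pos': array([ 0.25804185, -0.54140233,  0.2011728 ]), 'ee_rot': array([-7.27770428e-04,  9.75375437e-01,  2.20549796e-01, -1.22912016e-04]), 'ft_force': array([-0.92206075,  0.08057033,  0.07249986]), 'moment': array([-0.01190137, -0.02474372,  0.00160306]), 'finger_gap': 0.08767098964518616}
```

View pics/scene0.png

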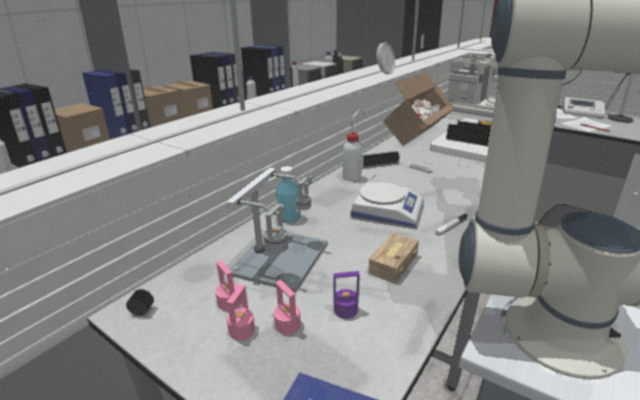

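View pics/top0.png

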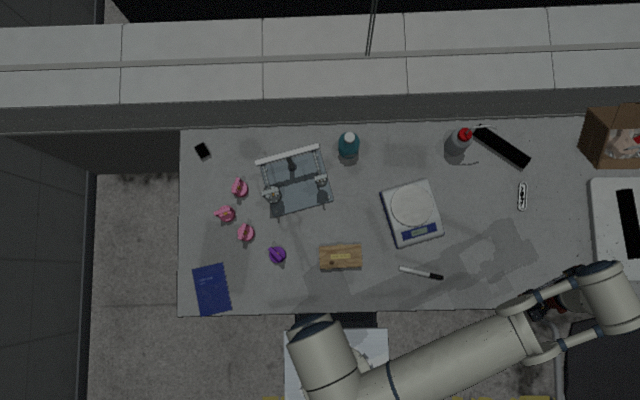

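View pics/wrist0.png

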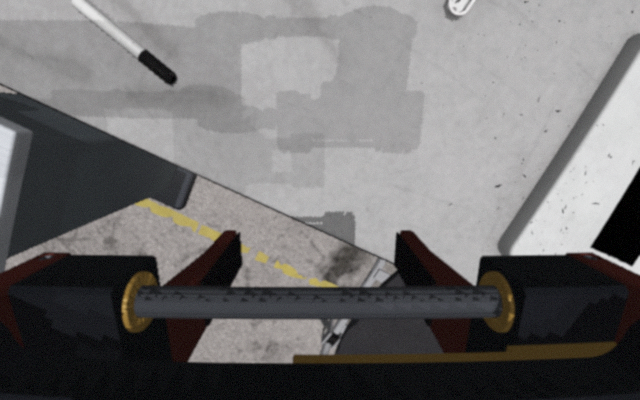

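The scene view shows the stand at about (270,230), the balance at (388,200), and the pink and purple look-alikes in front. In the top view, the hung weights are near (272,195) and (322,182), the pan near (408,206), the bottle at (348,146) and the case at (340,256). I'll enlarge these.

```bash
python3 - <<'E'
from h import *
for t,(x,y,w,h,s) in {'top0':(240,130,110,100,6),'scene0':(220,155,110,130,5)}.items():
    f=cv2.imread(f'pics/{t}.png')[y:y+h,x:x+w]; g=cv2.resize(f,None,fx=s,fy=s,interpolation=cv2.INTER_CUBIC)
    g=np.clip(g*1.4,0,255).astype('uint8')
    for i in range(0,w,10): cv2.putText(g,str(x+i),(i*s,10),0,.3,(0,255,255)); cv2.line(g,(i*s,0),(i*s,4),(0,255,255))
    for i in range(0,h,10): cv2.putText(g,str(y+i),(0,i*s+4),0,.3,(0,255,255))
    g=g[:600]
    cv2.imwrite(f'pics/{t}c.png',g)
im=load('top0')
f=im['frame'].copy()
g=cv2.resize(f[165:260,370:450],None,fx=6,fy=6,interpolation=cv2.INTER_CUBIC);cv2.imwrite('pics/bal.png',g)
for n,u,v in [('A',272,195),('B',321,181),('pan',408,206),('bottle',349,143),('case',340,256)]: print(n,atd(im,u,v).round(3))
E
```

```text
A [0.541 0.168 0.18 ]
B [0.578 0.028 0.175]
pan [ 0.513 -0.232  0.06 ]
bottle [ 0.696 -0.057  0.142]
case [ 0.369 -0.021  0.044]
```

View pics/top0c.png

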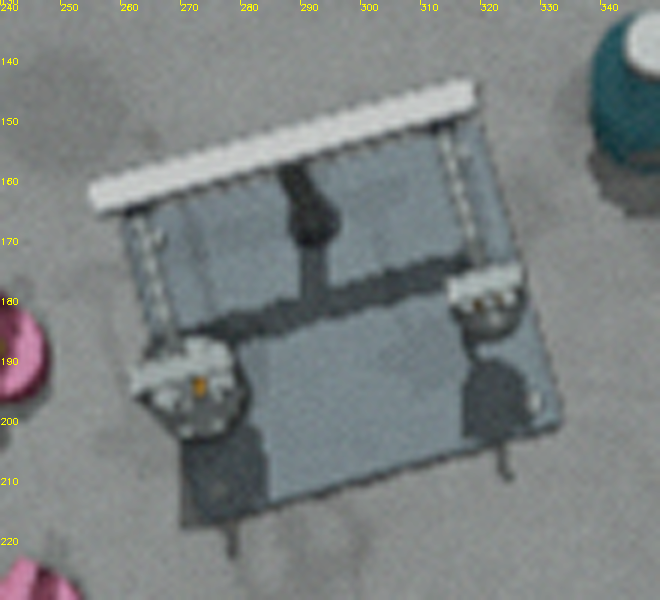

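View pics/scene0c.png

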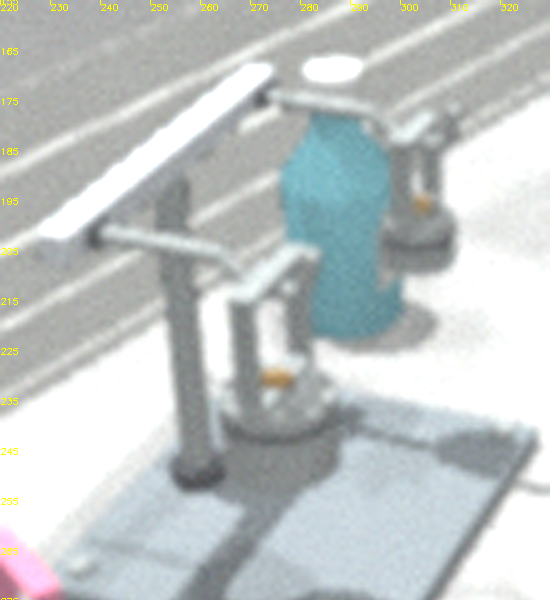

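View pics/bal.png

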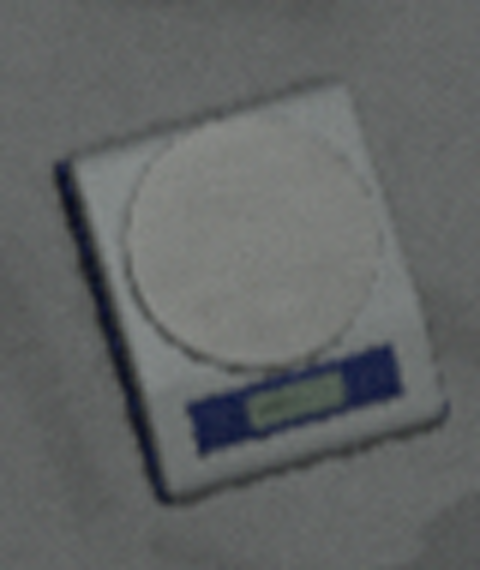

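Two steel weights hang on the stand: (272,195) has the wide cylinder, (321,181) the narrower one. The pink and purple ones stand on the bench. The larger is therefore A, on the +y hook, and both crops confirm it. Next I'll measure the heading and positions, then hover for a wrist look.

```bash
cat >> h.py <<'E'
from scipy.spatial.transform import Rotation as R
def quat(yaw): # tool down, tool y axis along (−sin,cos) of yaw (i.e. stand y), sign either
    M=np.array([[np.cos(yaw),np.sin(yaw),0],[np.sin(yaw),-np.cos(yaw),0],[0,0,-1]])
    q=R.from_matrix(M).as_quat(); return np.r_[q[3],q[:3]]
E
python3 - <<'E'
from h import *
im=load('top0')
def ang(a,b,z,off):
    p,q=atz(im,*a,z),atz(im,*b,z); d=p-q; print(p.round(4),q.round(4),'len',np.linalg.norm(d).round(4),'ang',round(np.degrees(np.arctan2(d[1],d[0]))-off,1))
print('crossbarA');ang((262,193),(279,187),.181,90)
print('crossbarB');ang((314.5,178.5),(327,175.5),.181,90)
print('backbar');ang((255.5,163.5),(319,146),.19,90)
print('base front');ang((271,217),(333,201),.012,90)
print('base right');ang((320,150),(333,201),.012,180)
# pan from depth
D=im['depth'];pts=[]
for v in range(165,260):
    for u in range(370,450):
        if D[v,u]>0:
            o,r=px2w(im,u,v);p=o+r*D[v,u]
            if abs(p[2]-.06)<.0025: pts.append((u,v))
c,rad=cv2.minEnclosingCircle(np.array(pts,np.float32));print(len(pts),c,rad)
# visual circle: crop x 127..381 , y 115..370 /6
print('pan vis',atz(im,370+254/6,165+243/6,.06),'w',atz(im,370+127/6,165+243/6,.06)-atz(im,370+381/6,165+243/6,.06))
print('bal right edge');ang((370+350/6,165+85/6),(370+447/6,165+405/6),.05,0)
for y in np.radians([0,14,15,16]):
  for s in (0,np.pi): print(inverse_kinematics([0.54,.168,.35],quat(y+s)))
E
```

```text
crossbarA
[0.5478 0.1961 0.181 ] [0.5636 0.1475 0.181 ] len 0.0511 ang 18.0
crossbarB
[0.585  0.0458 0.181 ] [0.5925 0.01   0.181 ] len 0.0366 ang 11.9
backbar
[0.6322 0.2128 0.19  ] [0.6773 0.0303 0.19  ] len 0.1879 ang 13.9
base front
[0.4978 0.1924 0.012 ] [ 0.5428 -0.0046  0.012 ] len 0.202 ang 12.8
base right
[0.7095 0.0322 0.012 ] [ 0.5428 -0.0046  0.012 ] len 0.1708 ang -167.6
697 (411.5, 206.0) 25.675962448120117
pan vis [ 0.51466151 -0.24574943  0.06      ] w [0.00390254 0.1282634  0.        ]
bal right edge
[ 0.5964 -0.301   0.05  ] [ 0.4305 -0.3398  0.05  ] len 0.1704 ang 13.2
[ 2.41462158e-01  8.32053767e-02  9.71309827e-01 -4.44089210e-16
  2.08707745e+00  1.81225848e+00]
[ 2.41462158e-01  8.32053767e-02  9.71309827e-01 -4.44089210e-16
  2.08707745e+00 -1.32933417e+00]
[ 2.41462158e-01  8.32053767e-02  9.71309827e-01 -4.44089210e-16
  2.08707745e+00  1.56791239e+00]
[ 2.41462158e-01  8.32053767e-02  9.71309827e-01 -4.44089210e-16
  2.08707745e+00 -1.57368026e+00]
[ 2.41462158e-01  8.32053767e-02  9.71309827e-01 -4.44089210e-16
  2.08707745e+00  1.55045910e+00]
[ 2.41462158e-01  8.32053767e-02  9.71309827e-01 -4.44089210e-16
  2.08707745e+00 -1.59113356e+00]
[ 2.41462158e-01  8.32053767e-02  9.71309827e-01 -4.44089210e-16
  2.08707745e+00  1.53300580e+00]
[ 2.41462158e-01  8.32053767e-02  9.71309827e-01 -4.44089210e-16
  2.08707745e+00 -1.60858685e+00]
```

Sizes agree: stirrup 51 mm, hook spacing 148 mm, pan 128 mm, stand heading about 13°. Now I'll hover above A.

```bash
python3 - <<'E'
from h import *
q=quat(np.radians(13.3)+np.pi)
p=state()['ee_pos']; move_l([p[0],p[1],.32],speed=.3)
move_to([.5557,.1718,.30],q)
s=state();print(s['time'],s['ee_pos'],s['ee_rot'],q)
im=grab('wrist','w1')
f=np.clip(im['frame']*1.3,0,255).astype('uint8');cv2.imwrite('pics/w1b.png',f)
def proj(P):
    c=(im['view']@np.r_[P,1])[:3];x,y=c[0]/-c[2],-c[1]/-c[2];k=1+im['k1']*(x*x+y*y)
    K=im['camera_matrix'];return K[0,0]*x*k+K[0,2],K[1,1]*y*k+K[1,2]
print(proj([.5557,.1718,.181]),proj([.5887,.0279,.181]))
E
```

```text
3.4167 [0.55595744 0.17102207 0.29997866] [-2.78222071e-06 -1.15046116e-01  9.93360147e-01 -9.27715705e-05] [ 0.         -0.11580399  0.99327209  0.        ]
(np.float64(317.92858507837894), np.float64(195.06354302084748)) (np.float64(173.25384078798783), np.float64(194.27074398401254))
```

View pics/w1b.png

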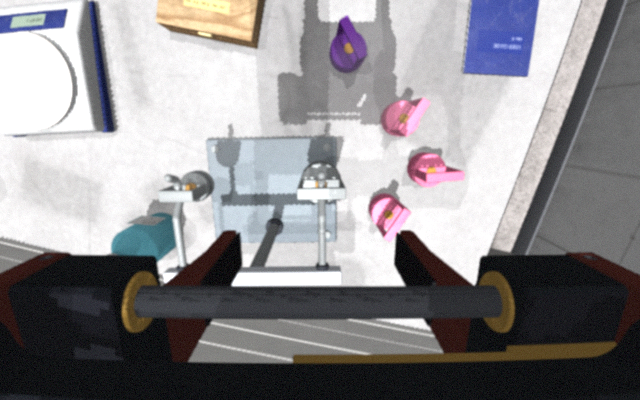

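```bash
python3 - <<'E'
import cv2
f=cv2.imread('pics/w1b.png')[145:225,150:360]
g=cv2.resize(f,None,fx=3.8,fy=3.8,interpolation=cv2.INTER_CUBIC)
for i in range(0,210,10): cv2.putText(g,str(150+i),(int(i*3.8),8),0,.3,(0,0,255))
for i in range(0,80,5): cv2.putText(g,str(145+i),(0,int(i*3.8)+4),0,.3,(0,0,255))
cv2.imwrite('pics/w1c.png',g)
E
```

```text
(no output)
```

View pics/w1c.png

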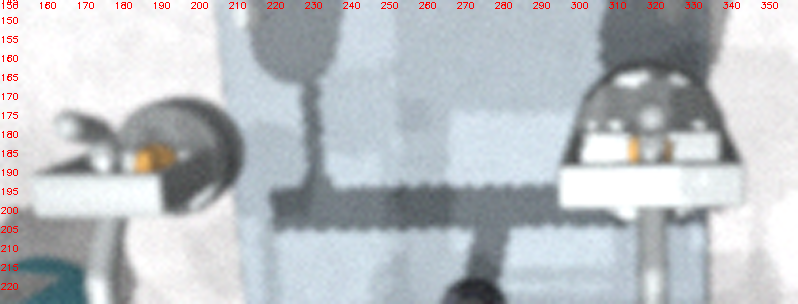

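The wrist crop shows A's crossbar spanning columns 297.5–345.5 and rows 188–199, level with the jaws, with the smaller weight at columns 157–190. The crossbar centre is about (321.5,194), about 4 mm off in y. I'll correct for that, descend and grip.

```bash
python3 - <<'E'
from h import *
im=load('w1'); p=atz(im,321.5,193.8,.181); print(p, atz(im,297.5,193.8,.181)-atz(im,345.5,193.8,.181), atd(im,321,194))
s=state(); print(s['ee_pos'])
move_l([p[0],p[1],.146],speed=.12)
s=state();print(s['time'],s['ee_pos'],s['ft_force'])
grab('scene','s2')
E
python3 - <<'E'
import cv2
f=cv2.imread('pics/s2.png')[140:270,200:340];cv2.imwrite('pics/s2c.png',cv2.resize(f,None,fx=4.5,fy=4.5,interpolation=2))
E
```

```text
[0.55360107 0.17500883 0.181     ] [ 0.01113005 -0.04716561  0.        ] [0.55424903 0.17465858 0.17942671]
[0.55596516 0.17102163 0.2999902 ]
4.9 [0.55408408 0.17510453 0.14712175] [ 0.30770285 -0.19243646  0.32641687]
```

View pics/s2c.png

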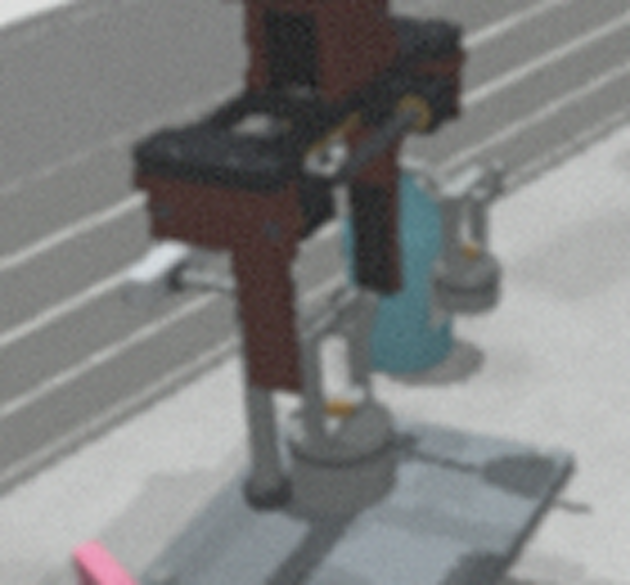

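The fingers straddle the stirrup and nothing is touching. Closing and raising 28 mm.

```bash
python3 - <<'E'
from h import *
close()
s=state();print(s['time'],s['finger_gap'],s['ee_pos'],s['ft_force'])
p=s['ee_pos'].copy(); move_l([p[0],p[1],p[2]+.028],speed=.06)
s=state();print(s['time'],s['finger_gap'],s['ee_pos'],s['ft_force'])
grab('scene','s3')
im=grab('wrist','w3')
f=cv2.imread('pics/s3.png')[140:270,200:340];f=cv2.resize(f,(500,464),interpolation=2)
g=cv2.resize(im['frame'][130:330,200:440],(300,250)); g=np.vstack([g,np.zeros((214,300,3),'uint8')])
cv2.imwrite('pics/c3.png',np.hstack([f,g]))
E
```

```text
5.625 0.04981643772080267 [0.55365768 0.17478966 0.14601182] [ 0.46856716 -0.53262352  0.5114785 ]
6.2417 0.04972470148794681 [0.55372048 0.17482514 0.17410168] [ 0.37182414  0.19158662 -4.80265602]
```

View pics/c3.png

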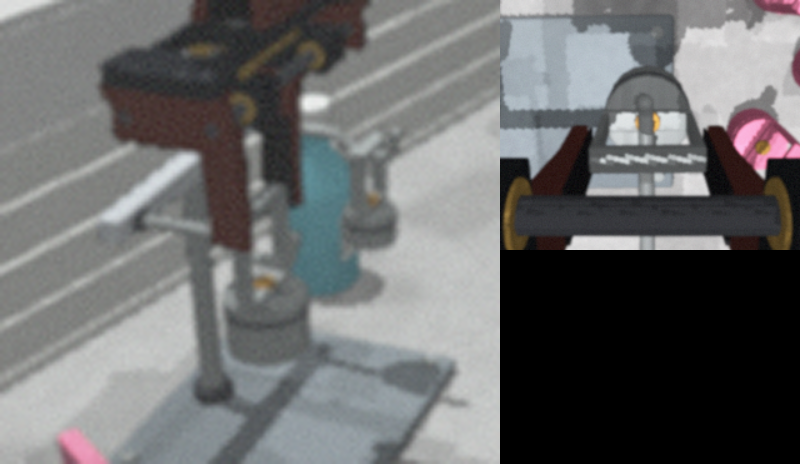

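Gripped: gap 49.8 mm, and the wrist carries 4.8 N, which matches 0.5 kg. The wrist view shows the hook wire inside the opening. Taking it off along the stand's -x, then carrying it to above the pan.

```bash
python3 - <<'E'
from h import *
p=state()['ee_pos'].copy(); y=np.radians(13.3)
a=p+np.array([-np.cos(y),-np.sin(y),0])*.095
move_l(a,speed=.1); s=state();print(s['time'],s['ee_pos'],s['ft_force'])
move_l([a[0],a[1],.29],speed=.2); hold(.2)
move_l([.5147,-.2457,.22],speed=.2); s=state();print(s['time'],s['ee_pos'],s['ft_force'],s['finger_gap'],s['joint_pos'])
im=grab('wrist','w4');grab('scene','s4');grab('top','t4')
f=cv2.imread('pics/s4.png')[80:270,200:480];f=cv2.resize(f,(500,340),interpolation=2)
g=cv2.resize(im['frame'],(300,188)); g=np.vstack([g,np.zeros((152,300,3),'uint8')])
cv2.imwrite('pics/c4.png',np.hstack([f,g]))
E
```

```text
7.4417 [0.46127417 0.15297389 0.17337613] [ 0.79218858  0.18872285 -4.67443587]
10.5667 [ 0.51488463 -0.2449808   0.22043653] [ 0.15223674  0.01007    -4.8458306 ] 0.050117768787800644 [-5.03899528e-01  1.44599037e-02  1.27739920e+00  2.18535122e-04
  1.84920746e+00 -2.30782780e+00]
```

View pics/c4.png

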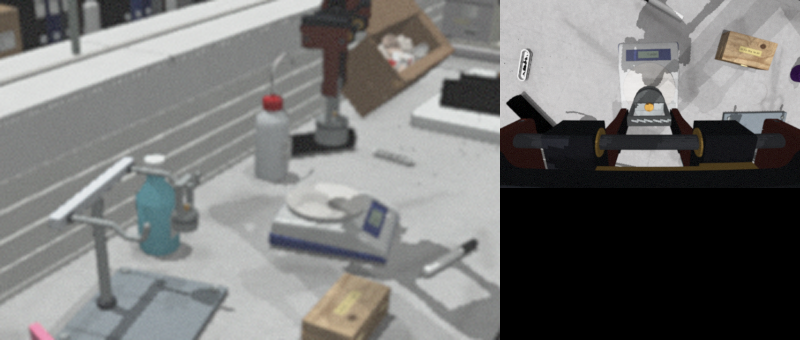

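View pics/w4.png

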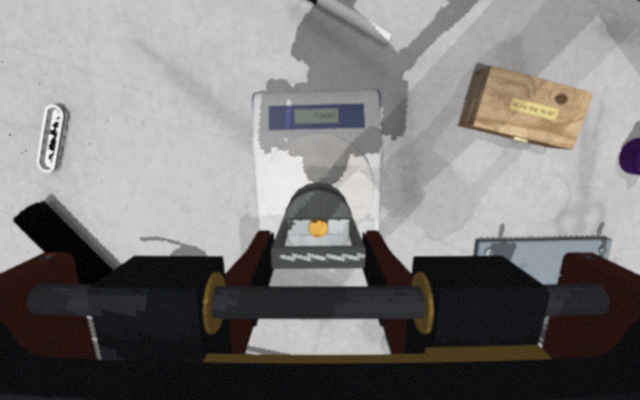

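The weight hangs upright and is centred on the pan sideways (pan columns 265–374, weight about 318). The bottle, case and smaller weight haven't moved. Lowering gently until contact.

```bash
python3 - <<'E'
from h import *
x,y=.5147,-.2457
move_l([x,y,.126],speed=.1); hold(.2); f0=state()['ft_force'][2]; z=.126; print(f0)
while z>.113:
    z-=.001; move_l([x,y,z],speed=.02); f=state()['ft_force'][2]
    if f-f0>2: break
s=state();print(s['time'],z,s['ee_pos'],s['ft_force'])
grab('scene','s5')
f=cv2.imread('pics/s5.png')[140:250,320:460];cv2.imwrite('pics/s5c.png',cv2.resize(f,None,fx=4.5,fy=4.5,interpolation=2))
E
```

```text
-4.443094674375453
14.0083 0.118 [ 0.5148536  -0.24577963  0.11851995] [-0.27073656  0.49138601 -2.22567487]
```

View pics/s5c.png

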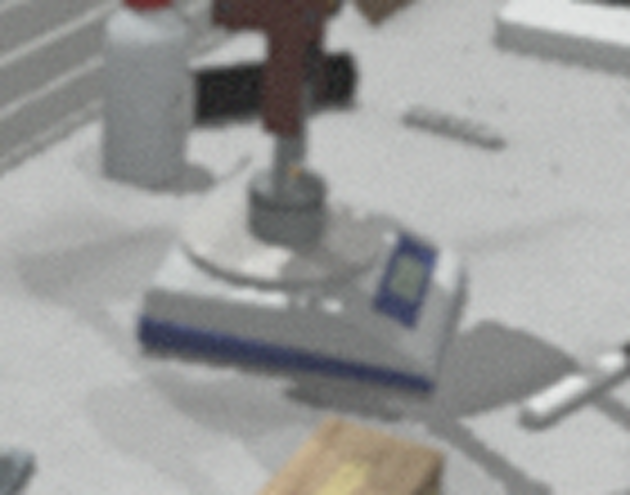

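Contact came at TCP z 0.118, exactly as predicted, and the weight stands in mid-pan. I'll take up the remaining load, then release and retreat straight up.

```bash
python3 - <<'E'
from h import *
x,y=.5147,-.2457;z=.118
for _ in range(3):
    if state()['ft_force'][2]>-.3: break
    z-=.0005; move_l([x,y,z],speed=.02); hold(.1); print(z,state()['ft_force'])
gripper_open(); hold(.2); s=state();print(s['time'],s['finger_gap'],s['ft_force'])
move_l([x,y,.26],speed=.12); hold(.3)
s=state();print(s['time'],s['ee_pos'],s['ft_force'])
im=grab('wrist','w6');grab('scene','s6')
f=cv2.imread('pics/s6.png')[140:270,220:460];cv2.imwrite('pics/s6c.png',cv2.resize(f,None,fx=3.3,fy=3.3,interpolation=2))
E
```

```text
0.1175 [-2.07553664  0.9863778   4.67922508]
15.3667 0.08793436987187542 [-0.31514453 -0.02394412 -0.37263439]
17.0 [ 0.51458891 -0.24565859  0.25962762] [-0.5328235   0.17542934  0.16055354]
```

View pics/s6c.png

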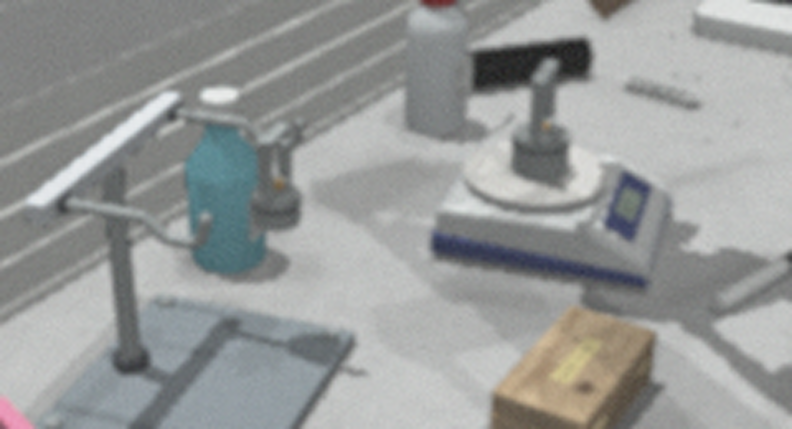

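View pics/w6.png

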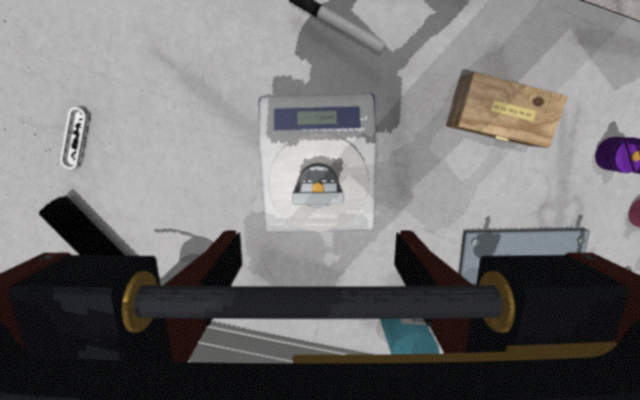

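The weight stands upright mid-pan (crossbar about (318,199), pan about (318,182)), and the smaller weight is still on its hook. One numeric check, then I'll hand in.

```bash
python3 - <<'E'
from h import *
im=load('w6')
print('bar',atz(im,318,199,.153),'pan',atz(im,318.5,182,.06))
s=state();print(s['ft_force'],s['dq'].max(),s['time'])
job_done()
E
```

```text
bar [ 0.51539796 -0.24445911  0.153     ] pan [ 0.51499479 -0.24392267  0.06      ]
[-0.54016848  0.07279224 -0.16654913] 0.0008378821359482729 17.1
the job is handed in; nothing more can be done
```

I took the larger steel weight off the +y hook by raising it 28 mm and drawing it out along the stand's -x. I then carried it over and set it down on the balance pan, and handed the job in at 17.1 s.

- **Position:** the last wrist picture puts the crossbar within about 1 mm of the pan centre, and the weight looks upright in both final views.
- **Contact:** the pan was reached at the predicted height. The last 0.5 mm step pressed a little, to about 5 N upward at the wrist, before I released.
- **Robot:** after release the gripper was open and well clear, with the wrist force near zero.
- **Bystanders:** the smaller weight still hung on its hook, and the bottle and case looked unmoved. I judged those three by eye in the pictures and did not re-measure them.

No check failed. The only disagreement was a 4 mm difference between the top and wrist cameras on the weight's position; I used the wrist reading for the grasp.

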